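# Stow the trolley's jars and marker in their wells

## Task

Before the trolley is rolled out, stow its four loose things in the cork-lined wells with black rubber rims made for them: the squat wide jar upright in the large round well, the slim round shaker upright in the small round well, the square spice jar upright in the square well with its sides parallel to the well's sides, and the marker lying along the long well as it lies now. Each must stand or lie flat on the floor of its well, inside the rim. Do not knock any of the jars over, and leave the kitchen timer and the tape roll where they are.

Things in the scene. Friction and masses are not known exactly. Their poses are not given: they have to be found in the camera images.
- sprinkle_jar: squat round clear jar of coloured sweets with a black screw lid, 54 mm in diameter, 75 mm high, standing upright. Origin at the centre of its underside, z up. Loose, about 0.12 to 0.24 kg. Any grasp yaw; grip it round the body about 48 mm up.
- sugar_shaker: slim round glass shaker with white sugar and a grey domed top, 44 mm in diameter at most, 90 mm high (its base is not quite flat: it may lean by 0.04 rad), standing upright. Origin at the centre of its underside, z up. Loose, about 0.07 to 0.14 kg. Any grasp yaw; grip it round the body about 55 mm up.
- cinnamon_jar: square clear spice jar with rounded corners and a round ochre cap, 42 x 42 mm, 96 mm high, standing upright. Origin at the centre of its underside, z up; x and y are square to its flat sides. Loose, about 0.08 to 0.15 kg. Grip it across two parallel flat sides, about 60 mm up.
- marker_pen: white marker with a black cap, lying down, 132 mm long, 17 mm thick (round barrel; the cap, toward -y, keeps it from rolling). Origin at the middle of its length, on the surface beneath it; y runs along its length, z up. Loose, 13 to 25 g. Grip it across the middle with the fingertips a few mm above the surface.
- well_large_round: large round well with a black rubber rim and a cork floor, fixed to the tray: 84 mm outside, 74 mm inside diameter; floor 3 mm thick, rim top 10 mm above the tray. Origin at the centre of its underside (on the tray). For the squat wide jar.
- well_small_round: small round well with a black rubber rim and a cork floor, fixed to the tray: 72 mm outside, 62 mm inside diameter; floor 3 mm thick, rim top 10 mm above the tray. Origin at the centre of its underside. For the slim shaker.
- well_square: square well with a black rubber rim and a cork floor, fixed to the tray: 70 x 70 mm outside, 60 x 60 mm inside; floor 3 mm thick, rim top 10 mm above the tray. Origin at the centre of its underside; x and y are square to its sides. For the square spice jar.
- well_long: long narrow well with a black rubber rim and a cork floor, fixed to the tray: 160 mm (along its x) by 45 mm outside, 150 x 35 mm inside; floor 3 mm thick, rim top 10 mm above the tray. Both long sides have no rim over the middle 70 mm, to leave room for fingers. Origin at the centre of its underside. For the marker, either way round.
- kitchen_timer: black round mechanical kitchen timer with a grip bar on top, 67 mm in diameter, 61 mm high, standing near the right front corner of the tray; not to be moved. Origin at the centre of its underside.
- tape_roll: roll of cream tape lying flat, 73 mm in diameter, 19 mm high, near the left front corner of the tray; not to be moved. Origin at the centre of its underside.

How it is judged:
By the outcome, as a careful person would: the job done as asked, in the order asked, and still so for the second after the job is handed in, with the robot touching nothing.
It also fails if it takes over 112 s, if anything falls off the work surface, if the arm or the gripper's body presses on something with over 40 N, if the wrist force passes 120 N, or if a joint passes its speed limit or range.

## Robot

A 6-joint arm with a two-finger parallel gripper is mounted at the origin on a cart in front of the work surface, level with it; the furniture and walls round the work are solid. World frame = base frame: x ahead of the robot, y to its left, z up, the work surface at z = 0. Lengths are in m, angles in degrees, forces in N, time in s.
With the tool pointing down it reaches from about 0.35 to 0.85 m from the base axis. Payload 8.1 kg.
Tool frame: the origin (TCP) lies between the finger pads; the fingertips stand 14 mm ahead of it and the grasp point (between the pads) lies 5 mm behind it; z points along the fingers, y is the line along which they close (so a half turn about z gives the same grasp; the last joint's range is limited). The gripper opens to 93 mm and grips with 3 to 60 N. Pads are 15 mm wide; open, the fingers measure 128 mm over their backs; the gripper's body (75 mm by 188 mm) begins 65 mm behind the grasp point.
Start: joints at [72.17, 7.471, 85.268, -0, 87.261, -4.893], TCP at [0.134, 0.585, 0.233] pointing down, gripper open.
Joint ranges: [-169.43, 169.43], [-51.17, 129.36], [1.28, 143.12], [-76.62, 256.62], [0, 156.53], [-152.29, 152.29]. Speed limits (degrees/s): [136.94, 136.94, 159.86, 180, 180, 180].

## Interface

Orientations are given as a 3x3 rotation matrix whose columns are the frame's x, y, z axes.
In Python, from cell import ctrl gives the robot as it stands.
- The arm moves only by the tool shift_gripper, called after ">>>" by a JSON object that holds its "method" and its "body", one argument or row to a line. Schema: {"type":"object","properties":{"deltas":{"type":"array","items":{"type":"array","items":{"type":"array","items":{"type":"number"},"minItems":6,"maxItems":6},"minItems":1,"maxItems":12},"minItems":1,"maxItems":1},"aperture":{"type":"number"},"squeeze":{"type":"number"},"only":{"type":"string"},"quiet":{"type":"boolean"},"lines":{"type":"string"}},"required":["deltas"],"additionalProperties":false}. deltas is a list that holds a single list of rows (three levels of brackets), with 1 to 12 rows, each of 6 numbers: dx, dy, dz in units of 5 mm, then a rotation vector rx, ry, rz in degrees; each row is the pose to reach, as a shift and turn from the pose commanded when the call began, along the tool's axes at that moment; what a row does not reach only later rows make up. A row lasts 1/12 s, in which the tool goes at most 0.0417 m and 7.16 degrees, less where a joint would pass 70% of its speed; a pose out of reach is approached as far as the arm can. aperture is the opening from 0.0 (shut) to 1.0 (fully open), set as the call begins (left out keeps the last). The fingers move at their own pace and stop on an object; squeeze is the grip in N (left out, the last holds). Time passes only in rows, so rows that do not move let the fingers close. The tool returns the time, the measured TCP pose, the force, the opening and the grip force at its end. only (a regular expression) keeps the lines of the reply that match it, lines (a string "A,B") keeps lines A to B, and quiet returns only ok. Input that does not fit is refused with a message, and nothing moves.
- ctrl.state(): the state, without advancing time (a new reading comes with each control period).
- ctrl.get_image(name): name is "side" or "top"; returns a dict with "color" (420x560x3 uint8, red, green, blue), "mtx" (3x3 intrinsics, pixels), "dist_coeffs" ([k1, k2, p1, p2, k3] as OpenCV has them; the pictures are not rectified), "R" (3x3) and "t" (3): a world point X has camera coordinates R X + t. Camera axes: x right, y down, z forward; pixel columns grow to the right and rows downward; lengths in m; the calibration is good to about 2 mm. A picture is of the moment at which its call begins. There is no depth.
- ctrl.job_done(): hands the job in; it is judged then, once.
The state is a dict: "time_s": time; "qpos": joint angles; "qvel": joint speeds; "joint_torque": joint torques, N m; "tcp_pos": TCP position; "orientation": TCP orientation; "contact_force": force on the tool from outside, world axes, zero at the start; "ft_torque": the same for the moment, N m; "gripper_width": opening from 0.0 (shut) to 1.0 (fully open); "gripper_force": force on a finger pad.
Only numpy, scipy, OpenCV 4.12 (cv2) and the standard library are available. Lean on these libraries where they do the work, as an engineer would, in place of code of your own. Each camera call takes 0.05 s, during which the arm holds its last target. There are 200 camera calls.

## Working session

There is one attempt and no reset: what is moved stays moved. The work goes in short steps, Python scripts to look and compute and a tool call to move; the robot and the scene stay as the last step left them, time stands still between calls to the robot, and variables do not carry over. Pictures are saved under pics/ and viewed, at most 14 in all, crops included, and the job is handed in when it is done.

```bash
ls; mkdir -p pics
```

Run:
```python
from cell import ctrl
import cv2
s=ctrl.state();print(s['time_s'],s['tcp_pos'],s['orientation'],s['gripper_width'])
for n in("top","side"):
    im=ctrl.get_image(n);cv2.imwrite(f"pics/{n}0.png",im["color"][:,:,::-1])
    print(n,im["mtx"],im["dist_coeffs"],im["R"],im["t"])
```

```text
cell.py
pics
0.0 [0.13415316 0.58426163 0.23160401] [[-9.74613239e-01  2.23894452e-01 -5.55823803e-04]
 [ 2.23895091e-01  9.74611686e-01 -1.74603273e-03]
 [ 1.50785332e-04 -1.82615284e-03 -9.99998321e-01]] 1.0010591757023333
top [[454.84419806   0.         276.48852649]
 [  0.         454.84419806 214.23943415]
 [  0.           0.           1.        ]] [-0.05691872  0.          0.          0.          0.        ] [[ 0.00157839 -0.99959197  0.02852024]
 [-0.99254848 -0.00504091 -0.12174606]
 [ 0.12184015 -0.02811556 -0.99215145]] [-0.01648467  0.51326067  1.23728728]
side [[484.88877422   0.         283.61887496]
 [  0.         484.88877422 213.62762846]
 [  0.           0.           1.        ]] [-0.09476084  0.          0.          0.          0.        ] [[-0.93039816 -0.36650533 -0.00575291]
 [-0.14947487  0.39368894 -0.90700953]
 [ 0.33468869 -0.84302008 -0.4210708 ]] [0.50064047 0.1059489  1.22284507]
```

View pics/top0.png

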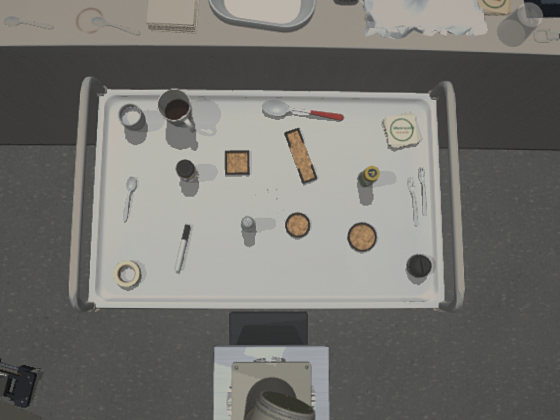

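View pics/side0.png

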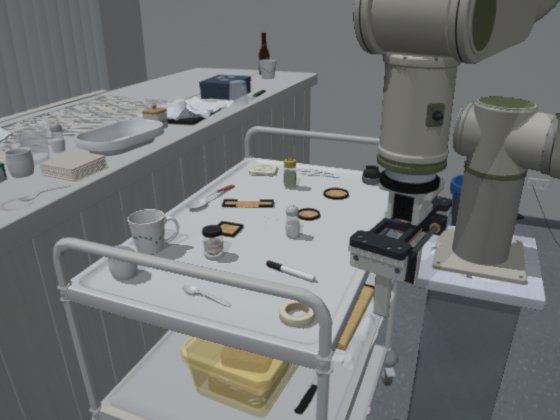

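Create h.py:
```python
import numpy as np, cv2
from cell import ctrl
def plane(im,px,z):
    p=cv2.undistortPoints(np.array(px,float).reshape(-1,1,2),im["mtx"],np.array(im["dist_coeffs"])).reshape(-1,2)
    R,t=np.array(im["R"]),np.array(im["t"]); C=-R.T@t
    d=np.c_[p,np.ones(len(p))]@R
    return (C+d*((z-C[2])/d[:,2])[:,None])[:,:2]
def proj(im,X):
    R,t=np.array(im["R"]),np.array(im["t"])
    return cv2.projectPoints(np.array(X,float).reshape(-1,1,3),cv2.Rodrigues(R)[0],t,im["mtx"],np.array(im["dist_coeffs"]))[0].reshape(-1,2)
def crop(im,c0,r0,w,h,k,name):
    cv2.imwrite("pics/"+name,cv2.resize(im["color"][r0:r0+h,c0:c0+w,::-1],None,fx=k,fy=k,interpolation=cv2.INTER_CUBIC))
```

Run:
```python
from h import *
im=ctrl.get_image("top")
crop(im,110,145,200,140,4,"c1.png"); 
s=ctrl.get_image("side"); crop(s,180,150,160,140,4,"s1.png")
hsv=cv2.cvtColor(im["color"],cv2.COLOR_RGB2HSV)
m=cv2.inRange(hsv,(5,70,80),(25,255,255)); 
n,l,st,c=cv2.connectedComponentsWithStats(m)
for i in range(1,n):
    if st[i,4]>60 and 100<st[i,1]<290:
        ys,xs=np.nonzero(l==i); w=plane(im,np.c_[xs,ys],.003)
        cs=cv2.findContours((l==i).astype('uint8'),0,1)[0][0]
        r=cv2.minAreaRect((plane(im,cs.reshape(-1,2),.003)*1000).astype('float32'))
        print(st[i],c[i].round(1),w.mean(0).round(4),[np.round(a,1) for a in r])
```

```text
[287 130  28  51 672] [300.3 155.4] [ 0.6896 -0.0844] [array([690.2, -83.9]), array([149.9,  43.3]), np.float64(19.8)]
[227 152  21  21 419] [237.  162.5] [0.667  0.0989] [array([668.2,  98.7]), array([59.2, 57.9]), np.float64(0.9)]
[363 166  17  15 136] [370.9 173.1] [ 0.6389 -0.2905] [array([ 640.1, -291.9]), array([42.9, 43.2]), np.float64(62.4)]
[287 215  21  21 355] [297.2 224.8] [ 0.4868 -0.0747] [array([486.3, -74.2]), array([57.2, 57.3]), np.float64(89.9)]
[350 224  25  26 507] [361.9 236.8] [ 0.4533 -0.2598] [array([ 453.3, -259.5]), array([70.4, 69.9]), np.float64(44.6)]
```

View pics/c1.png

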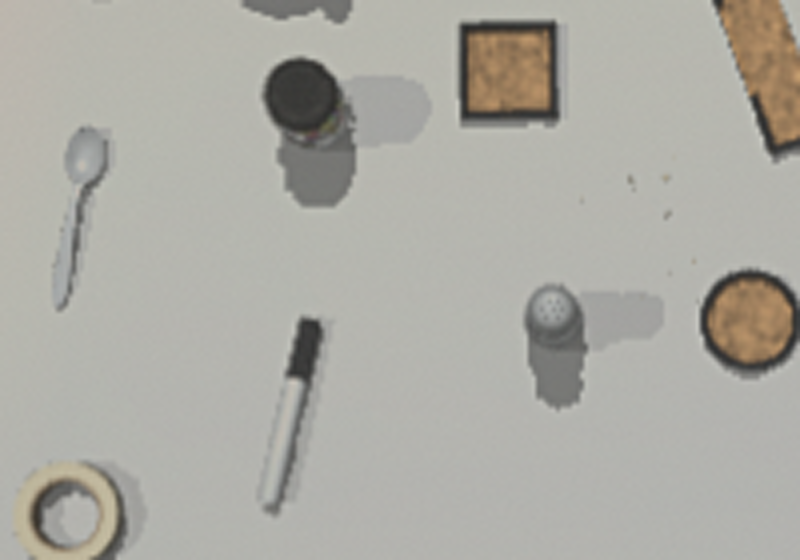

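View pics/s1.png

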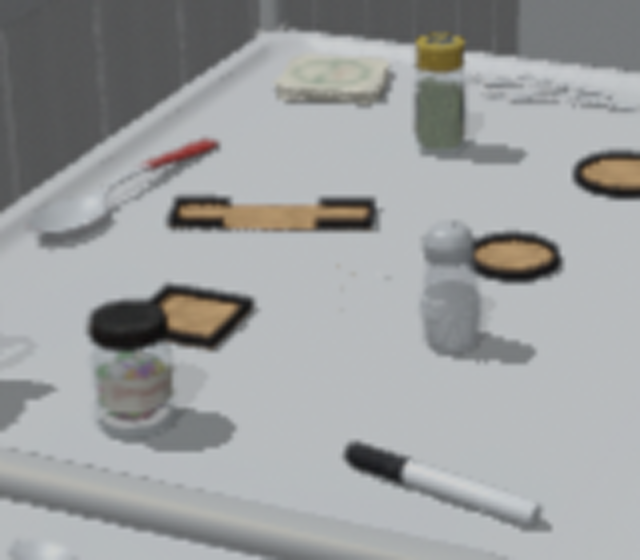

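Run:
```python
from h import *
im=ctrl.get_image("top"); s=ctrl.get_image("side")
a=cv2.resize(im["color"][155:200,345:400,::-1],None,fx=10,fy=10,interpolation=cv2.INTER_CUBIC)
b=cv2.resize(s["color"][150:195,270:310,::-1],None,fx=10,fy=10,interpolation=cv2.INTER_CUBIC)
cv2.imwrite("pics/cin.png",cv2.resize(np.hstack([a,b]),None,fx=.8,fy=.8))
off=lambda x,y:(110+(x+.5)/4-.5,145+(y+.5)/4-.5)
print("sprk",plane(im,[off(302,96)],.075)); print("shk",plane(im,[off(553,308)],.082))
print("mk",plane(im,[off(312,318),off(269,510)],.0085))
so=lambda x,y:(180+(x+.5)/4-.5,150+(y+.5)/4-.5)
print("side sprk lid top",plane(s,[so(128,312)],.075),"shk",plane(s,[so(448,225)],.09), "mk",plane(s,[so(350,455),so(542,510)],.0085))
g=cv2.inRange(cv2.cvtColor(im["color"],cv2.COLOR_RGB2HSV),(15,120,60),(35,255,255))
ys,xs=np.nonzero(g[160:185,360:382]);print("cap",xs.mean()+360,ys.mean()+160,len(xs),plane(im,[(xs.mean()+360,ys.mean()+160)],.09))
```

```text
sprk [[0.63168445 0.23518001]]
shk [[0.48687916 0.06300469]]
mk [[0.48675092 0.23555215]
 [0.35202295 0.26234695]]
side sprk lid top [[0.63821977 0.23468789]] shk [[0.4868074  0.07073955]] mk [[0.48575787 0.24214792]
 [0.35742676 0.25951431]]
cap 371.1547619047619 172.8095238095238 84 [[ 0.6207699  -0.27006052]]
```

View pics/cin.png

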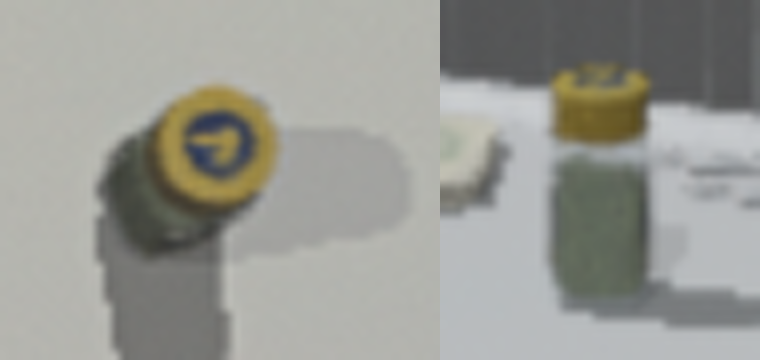

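Create fit.py:
```python
from h import *
from scipy.optimize import minimize
ims=[ctrl.get_image("top"),ctrl.get_image("side")]
rois=[(345,155,55,45),(270,150,40,45)]
K=8
masks=[]
for im,(c,r,w,h) in zip(ims,rois):
    p=cv2.resize(im["color"][r:r+h,c:c+w],None,fx=K,fy=K,interpolation=cv2.INTER_CUBIC).astype(int)
    m=((p[...,0]+p[...,1])/2-p[...,2])
    bg=np.median(m); mm=(m-bg>9).astype('uint8')
    n,l,st,_=cv2.connectedComponentsWithStats(mm); 
    masks.append((l==1+np.argmax(st[1:,4])).astype('uint8') if 1 else mm)
a=np.linspace(0,2*np.pi,40,endpoint=False); circ=np.c_[np.cos(a),np.sin(a)]
def model(v):
    x,y,yaw,rc=v[:4]; R=np.array([[np.cos(yaw),-np.sin(yaw)],[np.sin(yaw),np.cos(yaw)]])
    rs=.006; sq=np.vstack([np.array([i,j])*(.021-rs)+rs*circ for i in(-1,1) for j in(-1,1)])@R.T
    body=np.vstack([np.c_[sq+[x,y],np.full(len(sq),z)] for z in(0,.068)])
    cap=np.vstack([np.c_[circ*rc+[x,y],np.full(40,z)] for z in(.076,.096)])
    return body,cap
def sil(im,roi,parts,sh):
    o=np.zeros((roi[3]*K,roi[2]*K),'uint8')
    for P in parts:
        q=(proj(im,P)-roi[:2]+.5+sh)*K-.5
        cv2.fillConvexPoly(o,cv2.convexHull(np.round(q*16).astype(np.int32)),1,shift=4)
    return o
def cost(v):
    t=0
    for i in(0,1):
        o=sil(ims[i],rois[i],model(v),np.array([0,0]) if i==0 else np.array(v[4:6])*100)
        t+=((o!=masks[i])).sum()/masks[i].sum()
    return t
if __name__=="__main__":
    for d in range(-45,45,10):
        b=minimize(cost,[.623,-.27,np.radians(d),.018,0,0],method="Nelder-Mead",options=dict(initial_simplex=np.array([.623,-.27,np.radians(d),.018,0,0])+np.vstack([np.zeros(6),np.diag([.006,.006,.12,.003,.01,.01])])))
        print(d,b.x[:2].round(4),np.degrees(b.x[2]).round(1),b.x[3:].round(4),round(b.fun,4))
    vis=[np.dstack([masks[i]*200,masks[i]*0,sil(ims[i],rois[i],model(b.x),np.zeros(2))*200]) for i in(0,1)]
    cv2.imwrite("pics/fit.png",np.hstack(vis))
```

```bash
python3 fit.py
```

```text
-45 [ 0.6361 -0.2875] -68.2 [-0.0002  0.0303  0.0403] 1.9409
-35 [ 0.6343 -0.2835] -68.2 [0.0001 0.0297 0.0453] 1.9396
-25 [ 0.6335 -0.2858] -19.9 [-0.      0.0207  0.0408] 2.4077
-15 [ 0.6325 -0.2868] 21.3 [-0.0001  0.0126 -0.0007] 1.93
-5 [ 0.6328 -0.2865] 21.8 [-0.      0.0099  0.0106] 1.9282
5 [ 0.6333 -0.2859] 21.7 [-0.0001  0.0033  0.0347] 1.9266
15 [ 0.6334 -0.2862] 21.7 [-0.      0.0131  0.0291] 1.9258
25 [ 0.6345 -0.285 ] 21.6 [0.0001 0.015  0.0309] 1.9281
35 [ 0.6344 -0.2842] 21.4 [-0.0001  0.027   0.0477] 1.9321
```

View pics/fit.png

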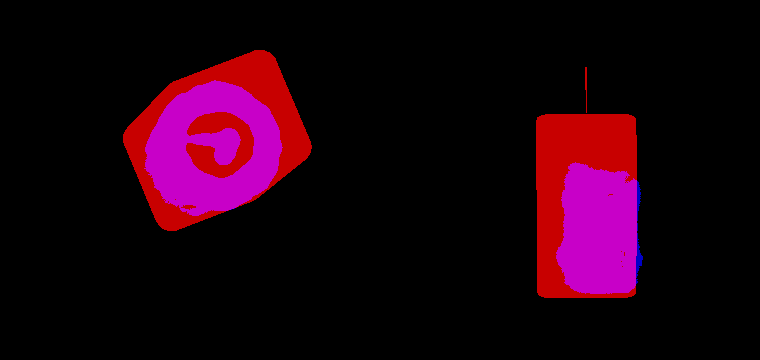

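Run:
```python
import fit; from fit import *
a=np.linspace(0,2*np.pi,40)
top=np.vstack([np.c_[218+60*np.cos(a),146+61*np.sin(a)],[(103,190),(112,168),(150,255),(160,257),(215,215)]])
side=np.array([(114,75),(208,75),(150,66),(170,66),(208,285),(113,285),(122,296),(200,297)])
for i,p in enumerate((top,side)):
    fit.masks[i]=np.zeros((rois[i][3]*K,rois[i][2]*K),'uint8'); cv2.fillConvexPoly(fit.masks[i],cv2.convexHull(p.astype(np.int32)),1)
for d in range(-45,45,15):
    x0=np.array([.623,-.27,np.radians(d),.0195,0,0])
    b=minimize(cost,x0,method="Nelder-Mead",options=dict(maxiter=600,initial_simplex=x0+np.vstack([np.zeros(6),np.diag([.006,.006,.12,.002,.01,.01])])))
    print(d,b.x[:2].round(4),np.degrees(b.x[2]).round(1),b.x[3:].round(4),round(b.fun,4))
b.x[2]=np.radians(25)
v=[]
for i in(0,1):
    c,r,w,h=rois[i]; p=cv2.resize(ims[i]["color"][r:r+h,c:c+w,::-1],None,fx=K,fy=K,interpolation=cv2.INTER_CUBIC)
    for yaw,col in((20,(0,0,255)),(35,(255,0,0))):
        b.x[2]=np.radians(yaw); P=model(b.x)[0]
        q=((proj(ims[i],P)-[c,r]+.5)*K-.5).astype(np.int32); cv2.polylines(p,[cv2.convexHull(q)],True,col,1)
    v.append(p)
cv2.imwrite("pics/ov.png",np.hstack(v))
```

```text
-45 [ 0.6257 -0.2753] -60.2 [ 0.0152  0.0077 -0.011 ] 0.362
-30 [ 0.6266 -0.2737] -67.0 [0.0184 0.0112 0.0032] 0.3957
-15 [ 0.6248 -0.2761] 21.7 [ 0.0114 -0.0022 -0.0123] 0.3478
0 [ 0.6241 -0.2739] 21.7 [ 0.0177  0.0023 -0.0145] 0.341
15 [ 0.6245 -0.274 ] 21.9 [0.0173 0.0032 0.001 ] 0.3536
30 [ 0.6259 -0.2749] 22.1 [0.016  0.0061 0.    ] 0.3625
```

View pics/ov.png

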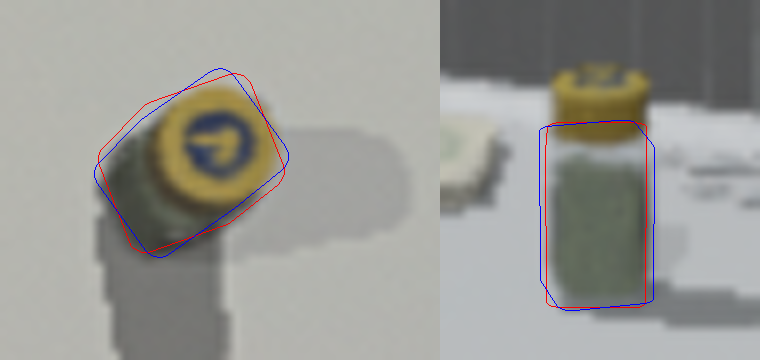

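Create go.py:
```python
# usage: go.py x y z azimuth_of_closing_axis [...]: prints shifts from the present pose, in tool axes
import sys; import numpy as np
from scipy.spatial.transform import Rotation as Ro
from cell import ctrl
s=ctrl.state(); p=np.array(s['tcp_pos']);R=np.array(s['orientation'])
print("now",p.round(4),"az",np.degrees(np.arctan2(R[1,1],R[0,1])).round(1),"q",np.round(s['qpos'],0),"w",round(s['gripper_width'],3))
v=list(map(float,sys.argv[1:]))
for i in range(0,len(v),4):
    a=np.radians(v[i+3]); y=np.array([np.cos(a),np.sin(a),0]); T=np.c_[np.cross(y,[0,0,-1]),y,[0,0,-1]]
    print("row",(R.T@(np.array(v[i:i+3])-p)).round(4),Ro.from_matrix(R.T@T).as_rotvec(degrees=True).round(1))
```

```bash
python3 go.py .633 .235 .17 77 .633 .235 .043 77
```

```text
now [0.1343 0.5847 0.2326] az 77.1 q [72.  7. 85.  0. 87. -5.] w 1.001
row [-0.5643 -0.2292  0.0626] [-0.  -0.   0.1]
row [-0.5643 -0.2292  0.1896] [-0.  -0.   0.1]
```

The rows are not in the units I measure in: shifts go in units of 5 mm. I convert before sending: -0.56 m is -112, -0.23 m is -46.

>>> {"method": "shift_gripper", "body": {
  "deltas": [
    [[0, 0, -8, 0, 0, 0], [-112, -46, -8, 0, 0, 0], [-112, -46, -8, 0, 0, 0], [-112, -46, -8, 0, 0, 0], [-112, -46, -8, 0, 0, 0], [-112, -46, -8, 0, 0, 0], [-112, -46, -8, 0, 0, 0], [-112, -46, -8, 0, 0, 0], [-112, -46, -8, 0, 0, 0], [-112, -46, -8, 0, 0, 0], [-112, -46, -8, 0, 0, 0], [-112, -46, -8, 0, 0, 0]]
  ],
  "aperture": 1.0,
  "squeeze": 20
}}

```text
time_s: 1.5
tcp_pos: [0.51, 0.3186, 0.2729]
orientation: [[-0.975, 0.224, 0.0], [0.224, 0.975, 0.0], [-0.0, 0.0, -1.0]]
contact_force: [0.3, 0.8, -0.3]
gripper_width: 1.001
gripper_force: 0.0
```

```bash
python3 go.py .633 .235 .13 77 .633 .235 .043 77
```

```text
now [0.51   0.3186 0.2729] az 77.1 q [ 27.   7.  82.   0.  91. -50.] w 1.001
row [-0.1385 -0.054   0.1429] [0.  0.  0.1]
row [-0.1385 -0.0541  0.2299] [0.  0.  0.1]
```

To row units: -0.138 m is -27.6, 0.1 m is 20.

>>> {"method": "shift_gripper", "body": {
  "deltas": [
    [[-27.6, -10.8, 20, 0, 0, 0], [-27.6, -10.8, 20, 0, 0, 0], [-27.6, -10.8, 20, 0, 0, 0], [-27.6, -10.8, 20, 0, 0, 0], [-27.6, -10.8, 20, 0, 0, 0], [-27.6, -10.8, 20, 0, 0, 0]]
  ]
}}

```text
time_s: 2.0
tcp_pos: [0.6309, 0.2338, 0.1686]
orientation: [[-0.974, 0.227, -0.005], [0.227, 0.974, -0.002], [0.005, -0.003, -1.0]]
contact_force: [-0.8, 0.3, 0.5]
gripper_width: 0.998
gripper_force: 0.0
```

```bash
python3 go.py .633 .235 .043 77
```

Run:
```python
from h import *
a=ctrl.get_image("top");b=ctrl.get_image("side")
crop(a,150,130,80,80,5,"a1.png");crop(b,170,180,80,80,5,"b1.png")
cv2.imwrite("pics/ab1.png",np.hstack([cv2.imread("pics/a1.png"),cv2.imread("pics/b1.png")]))
```

```text
now [0.6309 0.2338 0.1686] az 76.9 q [ 16.  21.  76.  -0.  83. -61.] w 0.998
row [-0.0024  0.002   0.1256] [-0.2 -0.3 -0.1]
```

View pics/ab1.png

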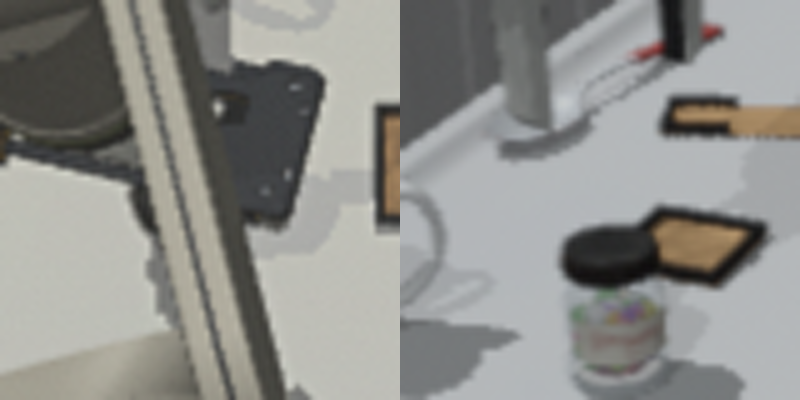

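Run:
```python
from h import *
b=ctrl.get_image("side")
print(proj(b,[[.631,.234,.154],[.631+.055*.225,.234+.055*.974,.154],[.631-.055*.225,.234-.055*.974,.154],[.633,.235,.075],[.633,.235,0]]))
```

```text
[[212.15684044 198.7951097 ]
 [196.32245955 206.49562612]
 [226.96064183 191.60718036]
 [213.40201212 228.0123754 ]
 [215.39651672 254.2442427 ]]
```

>>> {"method": "shift_gripper", "body": {
  "deltas": [
    [[-0.4, 0.4, 8, 0, 0, 0], [-0.4, 0.4, 16, 0, 0, 0], [-0.4, 0.4, 22, 0, 0, 0], [-0.4, 0.4, 25.4, 0, 0, 0], [-0.4, 0.4, 25.4, 0, 0, 0], [-0.4, 0.4, 25.4, 0, 0, 0]]
  ]
}}

```text
time_s: 2.65
tcp_pos: [0.6326, 0.2396, 0.0468]
orientation: [[-0.975, 0.222, 0.0], [0.222, 0.975, 0.0], [-0.0, 0.0, -1.0]]
contact_force: [0.3, 0.1, 1.4]
gripper_width: 0.996
gripper_force: 0.0
```

```bash
python3 go.py .633 .235 .043 77
```

```text
now [0.6326 0.2396 0.0468] az 77.2 q [ 16.  27.  81.   0.  71. -61.] w 0.996
row [-0.0014 -0.0044  0.0038] [0.  0.  0.2]
```

>>> {"method": "shift_gripper", "body": {
  "deltas": [
    [[-0.8, -0.6, 0.8, 0, 0, 0], [-0.8, -0.6, 0.8, 0, 0, 0]]
  ]
}}

```text
time_s: 2.82
tcp_pos: [0.6387, 0.2348, 0.0447]
orientation: [[-0.975, 0.223, 0.005], [0.223, 0.975, 0.001], [-0.004, 0.002, -1.0]]
contact_force: [-1.0, 0.7, 0.1]
gripper_width: 0.998
gripper_force: 0.0
```

>>> {"method": "shift_gripper", "body": {
  "deltas": [
    [[0, 0, 0, 0, 0, 0], [0, 0, 0, 0, 0, 0], [0, 0, 0, 0, 0, 0], [0, 0, 0, 0, 0, 0], [0, 0, 0, 0, 0, 0], [0, 0, 0, 0, 0, 0], [0, 0, 0, 0, 0, 0], [0, 0, 0, 0, 0, 0]]
  ],
  "aperture": 0,
  "squeeze": 25
}}

```text
time_s: 3.48
tcp_pos: [0.6366, 0.2345, 0.0417]
orientation: [[-0.975, 0.224, 0.0], [0.224, 0.975, 0.0], [-0.0, 0.0, -1.0]]
contact_force: [-0.5, -0.0, 0.6]
gripper_width: 0.565
gripper_force: 25.0
```

To row units: -0.12 m is -24, -0.08 m is -16.

>>> {"method": "shift_gripper", "body": {
  "deltas": [
    [[0, 0, -8, 0, 0, 0], [0, 0, -16, 0, 0, 0], [0, 0, -24, 0, 0, 0], [0, 0, -24, 0, 0, 0]]
  ]
}}

```text
time_s: 3.82
tcp_pos: [0.6412, 0.2355, 0.1725]
orientation: [[-0.975, 0.224, 0.014], [0.224, 0.975, 0.004], [-0.012, 0.007, -1.0]]
contact_force: [1.4, 0.3, 1.3]
gripper_width: 0.562
gripper_force: 25.0
```

```bash
python3 go.py .4533 -.2596 .16 77 .4533 -.2596 .06 77 .4533 -.2596 .06 40;  python3 - <<'E'
from h import *
b=ctrl.get_image("side");crop(b,170,140,100,100,5,"b2.png")
s=ctrl.state();p=s['tcp_pos'];z=p[2]-.0417
print((proj(b,[[p[0],p[1],z+.075],[p[0],p[1],z]])-[170,140])*5)
E
```

```text
now [0.6412 0.2355 0.1725] az 77.1 q [ 16.  21.  76.  -0.  82. -61.] w 0.562
row [ 0.0724 -0.5247  0.0081] [0.4 0.7 0.1]
row [ 0.0736 -0.5254  0.1081] [0.4 0.7 0.1]
row [ 0.0736 -0.5254  0.1081] [ 0.6  0.6 37.1]
[[186.16114777 200.03845939]
 [196.99972125 343.24378157]]
```

View pics/b2.png

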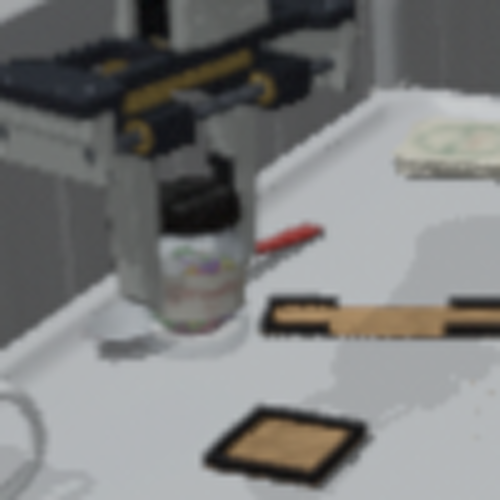

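>>> {"method": "shift_gripper", "body": {
  "deltas": [
    [[14, -105, 0, 0, 0, 0], [14, -105, 0, 0, 0, 0], [14, -105, 0, 0, 0, 0], [14, -105, 0, 0, 0, 0], [14, -105, 0, 0, 0, 0], [14, -105, 0, 0, 0, 0], [14, -105, 0, 0, 0, 0], [14, -105, 0, 0, 0, 0], [14, -105, 0, 0, 0, 0], [14, -105, 0, 0, 0, 0], [14, -105, 0, 0, 0, 0], [14, -105, 0, 0, 0, 0]]
  ]
}}

```text
time_s: 4.87
tcp_pos: [0.4592, -0.2351, 0.1601]
orientation: [[-0.975, 0.224, -0.002], [0.224, 0.975, 0.001], [0.002, 0.001, -1.0]]
contact_force: [1.2, 1.0, -1.7]
gripper_width: 0.565
gripper_force: 25.0
```

>>> {"method": "shift_gripper", "body": {
  "deltas": [
    [[2, -10, 0, 0, 0, 0], [2, -10, 0, 0, 0, 0], [2, -10, 0, 0, 0, 0], [2, -10, 0, 0, 0, 0]]
  ]
}}

```text
time_s: 5.2
tcp_pos: [0.4394, -0.2802, 0.1603]
orientation: [[-0.974, 0.226, -0.002], [0.226, 0.974, 0.002], [0.002, 0.001, -1.0]]
contact_force: [-0.4, 0.4, -2.1]
gripper_width: 0.562
gripper_force: 25.0
```

```bash
python3 go.py .457 -.2605 .047 77
```

```text
now [ 0.4394 -0.2802  0.1603] az 76.9 q [ -38.   -2.  103.    0.   79. -115.] w 0.562
row [-0.0129  0.023   0.1133] [ 0.1 -0.1 -0.1]
```

To row units: 0.1 m is 20, 0.09 m is 18.

>>> {"method": "shift_gripper", "body": {
  "deltas": [
    [[-2.6, 4.6, 4, 0, 0, 0], [-2.6, 4.6, 12, 0, 0, 0], [-2.6, 4.6, 18, 0, 0, 0], [-2.6, 4.6, 20, 0, 0, 0], [-2.6, 4.6, 20, 0, 0, 0], [-2.6, 4.6, 20, 0, 0, 0]]
  ]
}}

```text
time_s: 5.7
tcp_pos: [0.4583, -0.2599, 0.0618]
orientation: [[-0.975, 0.223, -0.001], [0.223, 0.975, 0.001], [0.001, 0.001, -1.0]]
contact_force: [0.2, 0.3, -0.8]
gripper_width: 0.564
gripper_force: 25.0
```

```bash
python3 go.py .457 -.2605 .045 77;python3 - <<'E'
from h import *
b=ctrl.get_image("side");crop(b,280,140,120,100,5,"b3.png")
E
```

```text
now [ 0.4583 -0.2599  0.0618] az 77.1 q [ -35.    5.  106.    0.   69. -112.] w 0.564
row [ 0.0011 -0.0009  0.0168] [ 0.  -0.1  0.1]
```

View pics/b3.png

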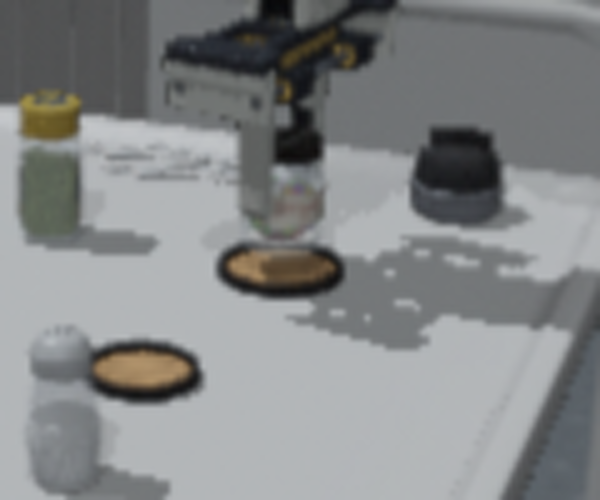

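Run:
```python
from h import *
b=ctrl.get_image("side")
c=lambda X:((proj(b,X)-[280,140]+.5)*5).round(0)
a=np.linspace(0,6.28,9)[:-1]
e=lambda x,y,z,r:np.c_[x+r*np.cos(a),y+r*np.sin(a),np.full(8,z)]
f=lambda P:(c(P).min(0),c(P).max(0))
print("rim",f(e(.4533,-.2596,.01,.042))); print("base",f(e(.4543,-.2599,.020,.027)),"lid",f(e(.4543,-.2599,.095,.027)))
print("spice",f(e(.624,-.274,.0,.021)),"cap",f(e(.624,-.274,.096,.02)),"shk",f(e(.487,.064,0,.022)),f(e(.487,.064,.09,.01)))
```

```text
rim (array([224., 237.]), array([348., 282.]))
base (array([245., 231.]), array([325., 259.])) lid (array([249., 124.]), array([330., 150.]))
spice (array([ 22., 221.]), array([ 79., 243.])) cap (array([23., 90.]), array([ 78., 108.])) shk (array([ 27., 460.]), array([102., 494.])) (array([ 47., 320.]), array([ 82., 334.]))
```

To row units: 0.015 m is 3, 0.012 m is 2.4.

>>> {"method": "shift_gripper", "body": {
  "deltas": [
    [[0.2, 0.2, 1.2, 0, 0, 0], [0.2, 0.2, 2.4, 0, 0, 0], [0.2, 0.2, 3, 0, 0, 0], [0.2, 0.2, 3, 0, 0, 0], [0.2, 0.2, 3, 0, 0, 0]]
  ]
}}

```text
time_s: 6.22
tcp_pos: [0.4571, -0.2596, 0.0464]
orientation: [[-0.975, 0.224, -0.0], [0.224, 0.975, 0.0], [0.001, 0.0, -1.0]]
contact_force: [-1.0, 0.7, -1.7]
gripper_width: 0.565
gripper_force: 25.0
```

>>> {"method": "shift_gripper", "body": {
  "deltas": [
    [[0, 0, 0.4, 0, 0, 0], [0, 0, 0.4, 0, 0, 0], [0, 0, 0.4, 0, 0, 0]]
  ]
}}

```text
time_s: 6.47
tcp_pos: [0.4574, -0.2599, 0.0447]
orientation: [[-0.975, 0.224, 0.0], [0.224, 0.975, -0.0], [-0.0, -0.0, -1.0]]
contact_force: [-0.2, -0.2, -0.9]
gripper_width: 0.565
gripper_force: 25.0
```

Run:
```python
from h import *
b=ctrl.get_image("side");crop(b,310,150,60,60,8,"b4.png")
```

```text
(no output)
```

View pics/b4.png

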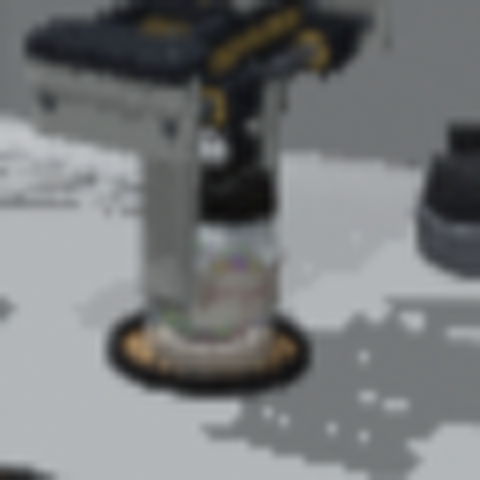

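>>> {"method": "shift_gripper", "body": {
  "deltas": [
    [[0, 0, 0.2, 0, 0, 0], [0, 0, 0.4, 0, 0, 0], [0, 0, 0.4, 0, 0, 0]]
  ]
}}

```text
time_s: 6.77
tcp_pos: [0.4577, -0.26, 0.0446]
orientation: [[-0.975, 0.224, 0.0], [0.224, 0.975, -0.0], [-0.0, -0.0, -1.0]]
contact_force: [-7.5, 5.0, 17.0]
gripper_width: 0.564
gripper_force: 25.0
```

>>> {"method": "shift_gripper", "body": {
  "deltas": [
    [[0, 0, 0, 0, 0, 0], [0, 0, 0, 0, 0, 0], [0, 0, 0, 0, 0, 0], [0, 0, 0, 0, 0, 0], [0, 0, 0, 0, 0, 0]]
  ],
  "aperture": 1.0
}}

```text
time_s: 7.18
tcp_pos: [0.4572, -0.2597, 0.0425]
orientation: [[-0.975, 0.224, -0.0], [0.224, 0.975, 0.0], [0.0, 0.0, -1.0]]
contact_force: [-0.1, -0.4, 0.2]
gripper_width: 0.875
gripper_force: 0.0
```

```bash
python3 go.py .487 .065 .16 77
```

```text
now [ 0.4572 -0.2597  0.0425] az 77.1 q [ -35.    6.  107.   -0.   66. -112.] w 0.875
row [ 0.0437  0.3231 -0.1175] [ 0.  -0.   0.1]
```

>>> {"method": "shift_gripper", "body": {
  "deltas": [
    [[0, 0, -8, 0, 0, 0], [0, 0, -16, 0, 0, 0], [0, 0, -24, 0, 0, 0], [8, 64, -24, 0, 0, 0], [8, 64, -24, 0, 0, 0], [8, 64, -24, 0, 0, 0], [8, 64, -24, 0, 0, 0], [8, 64, -24, 0, 0, 0], [8, 64, -24, 0, 0, 0], [8, 64, -24, 0, 0, 0], [8, 64, -24, 0, 0, 0], [8, 64, -24, 0, 0, 0]]
  ]
}}

```text
time_s: 8.18
tcp_pos: [0.4899, 0.0663, 0.1627]
orientation: [[-0.976, 0.22, 0.0], [0.22, 0.976, 0.002], [0.0, 0.002, -1.0]]
contact_force: [1.3, -0.2, -0.4]
gripper_width: 1.002
gripper_force: 0.0
```

```bash
python3 go.py .487 .065 .05 77;  python3 - <<'E'
from h import *
b=ctrl.get_image("side");crop(b,240,140,130,110,5,"b5.png")
E
```

```text
now [0.4899 0.0663 0.1627] az 77.3 q [  2.  -7. 107.   0.  80. -76.] w 1.002
row [ 0.0025 -0.0022  0.1127] [ 0.1 -0.   0.3]
```

View pics/b5.png

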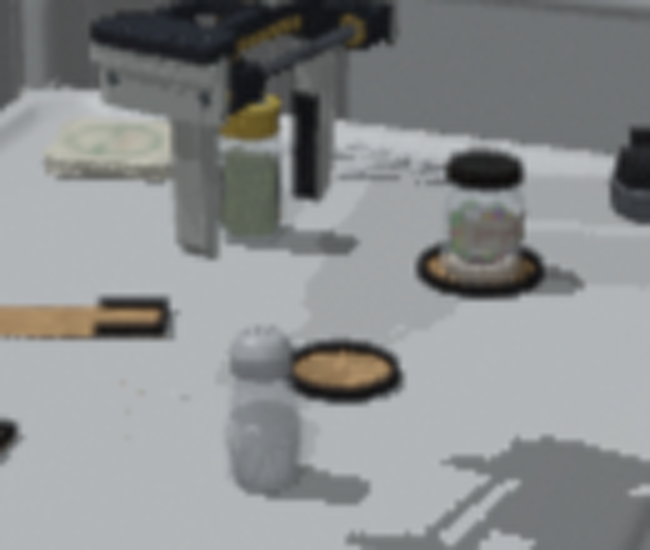

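To row units: 0.04 m is 8, 0.002 m is 0.4.

>>> {"method": "shift_gripper", "body": {
  "deltas": [
    [[0.4, -0.2, 8, 0, 0, 0], [0.4, -0.2, 16, 0, 0, 0], [0.4, -0.2, 22, 0, 0, 0], [0.4, -0.2, 22.4, 0, 0, 0], [0.4, -0.2, 22.4, 0, 0, 0]]
  ]
}}

```text
time_s: 8.65
tcp_pos: [0.4858, 0.0596, 0.0489]
orientation: [[-0.974, 0.225, -0.005], [0.225, 0.974, -0.0], [0.005, -0.001, -1.0]]
contact_force: [-0.3, -0.3, 1.0]
gripper_width: 0.998
gripper_force: 0.0
```

>>> {"method": "shift_gripper", "body": {
  "deltas": [
    [[0, 0, 0, 0, 0, 0], [0, 0, 0, 0, 0, 0], [0, 0, 0, 0, 0, 0], [0, 0, 0, 0, 0, 0], [0, 0, 0, 0, 0, 0], [0, 0, 0, 0, 0, 0], [0, 0, 0, 0, 0, 0], [0, 0, 0, 0, 0, 0], [0, 0, 0, 0, 0, 0]]
  ],
  "aperture": 0,
  "squeeze": 15
}}

```text
time_s: 9.4
tcp_pos: [0.4879, 0.0607, 0.0507]
orientation: [[-0.975, 0.224, 0.0], [0.224, 0.975, 0.0], [-0.0, 0.0, -1.0]]
contact_force: [0.6, -0.2, 1.2]
gripper_width: 0.426
gripper_force: 14.9
```

```bash
python3 go.py .486 -.075 .13 77
```

```text
now [0.4879 0.0607 0.0507] az 77.1 q [  1.   1. 112.   0.  67. -76.] w 0.426
row [-0.0286 -0.1327 -0.0793] [0.  0.  0.1]
```

>>> {"method": "shift_gripper", "body": {
  "deltas": [
    [[0, 0, -8, 0, 0, 0], [0, 0, -12, 0, 0, 0], [-5.8, -26.4, -12, 0, 0, 0], [-5.8, -26.4, -12, 0, 0, 0], [-5.8, -26.4, -12, 0, 0, 0], [-5.8, -26.4, -12, 0, 0, 0], [-5.8, -26.4, -12, 0, 0, 0], [-5.8, -26.4, -6, 0, 0, 0], [-5.8, -26.4, -4, 0, 0, 0], [-5.8, -26.4, -4, 0, 0, 0], [-5.8, -26.4, -4, 0, 0, 0]]
  ]
}}

```text
time_s: 10.32
tcp_pos: [0.4854, -0.0733, 0.0697]
orientation: [[-0.975, 0.223, -0.003], [0.223, 0.975, 0.001], [0.003, 0.0, -1.0]]
contact_force: [-0.1, 0.4, -1.1]
gripper_width: 0.425
gripper_force: 14.8
```

```bash
python3 go.py .4865 -.0745 .0545 77;  python3 - <<'E'
from h import *
b=ctrl.get_image("side");crop(b,270,170,80,70,7,"b6.png")
E
```

```text
now [ 0.4854 -0.0733  0.0697] az 77.1 q [-15.  -1. 112.   0.  69. -92.] w 0.425
row [-0.0014 -0.001   0.0152] [ 0.  -0.2  0.1]
```

View pics/b6.png

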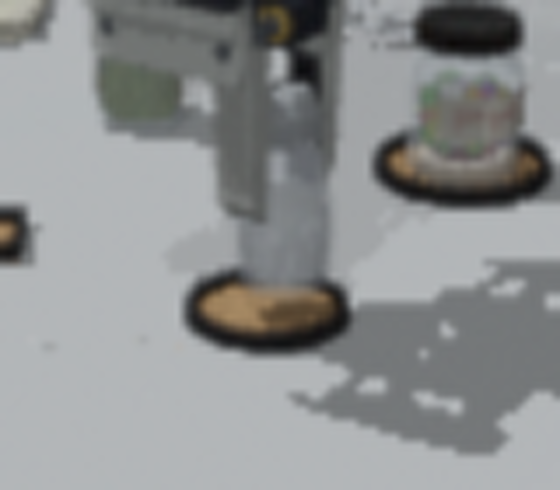

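>>> {"method": "shift_gripper", "body": {
  "deltas": [
    [[-1.2, 0.2, 1, 0, 0, 0], [-1.2, 0.2, 2, 0, 0, 0], [-1.2, 0.2, 3, 0, 0, 0], [-1.2, 0.2, 3.1, 0, 0, 0], [-1.2, 0.2, 3.1, 0, 0, 0]]
  ]
}}

```text
time_s: 10.78
tcp_pos: [0.4922, -0.0748, 0.0546]
orientation: [[-0.975, 0.224, -0.001], [0.224, 0.975, 0.0], [0.001, 0.0, -1.0]]
contact_force: [1.0, 0.1, -0.8]
gripper_width: 0.42
gripper_force: 14.8
```

>>> {"method": "shift_gripper", "body": {
  "deltas": [
    [[0, 0, 0.2, 0, 0, 0], [0, 0, 0.2, 0, 0, 0]]
  ]
}}

```text
time_s: 10.95
tcp_pos: [0.4926, -0.075, 0.0542]
orientation: [[-0.975, 0.224, 0.0], [0.224, 0.975, -0.0], [-0.0, -0.0, -1.0]]
contact_force: [1.2, 0.5, -0.5]
gripper_width: 0.426
gripper_force: 14.8
```

Run:
```python
from h import *
b=ctrl.get_image("side");crop(b,270,170,80,70,7,"b7.png")
```

```text
(no output)
```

View pics/b7.png

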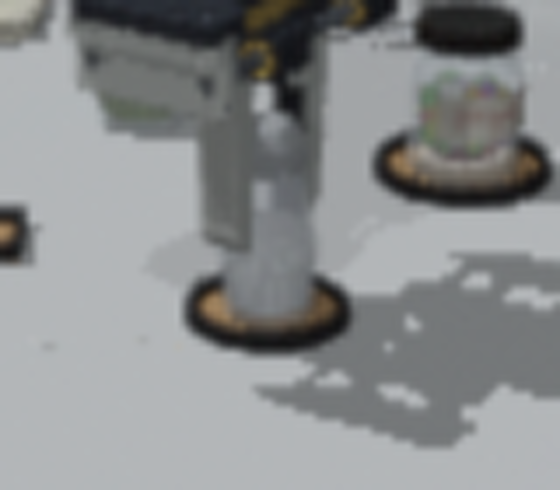

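>>> {"method": "shift_gripper", "body": {
  "deltas": [
    [[0, 0, 0.2, 0, 0, 0], [0, 0, 0.2, 0, 0, 0]]
  ]
}}

```text
time_s: 11.17
tcp_pos: [0.493, -0.0751, 0.0538]
orientation: [[-0.975, 0.224, 0.001], [0.224, 0.975, -0.0], [-0.001, -0.0, -1.0]]
contact_force: [-2.1, -0.1, 3.0]
gripper_width: 0.424
gripper_force: 15.0
```

>>> {"method": "shift_gripper", "body": {
  "deltas": [
    [[0, 0, 0, 0, 0, 0], [0, 0, 0, 0, 0, 0], [0, 0, 0, 0, 0, 0], [0, 0, 0, 0, 0, 0], [0, 0, 0, 0, 0, 0]]
  ],
  "aperture": 1.0
}}

```text
time_s: 11.58
tcp_pos: [0.4925, -0.0749, 0.053]
orientation: [[-0.975, 0.224, -0.0], [0.224, 0.975, 0.0], [0.0, 0.0, -1.0]]
contact_force: [0.1, 0.2, -0.6]
gripper_width: 0.732
gripper_force: 0.0
```

```bash
python3 go.py .623 -.273 .16 26
```

```text
now [ 0.4925 -0.0749  0.053 ] az 77.1 q [-15.   1. 111.   0.  67. -92.] w 0.732
row [-0.1715 -0.1639 -0.107 ] [-0.  -0.  51.1]
```

To row units: -0.17 m is -34, -0.164 m is -32.8.

>>> {"method": "shift_gripper", "body": {
  "deltas": [
    [[0, 0, -8, 0, 0, 0], [0, 0, -16, 0, 0, 0], [0, 0, -24, 0, 0, 0], [-34, -32.8, -24, 0, 0, 51], [-34, -32.8, -24, 0, 0, 51], [-34, -32.8, -24, 0, 0, 51], [-34, -32.8, -24, 0, 0, 51], [-34, -32.8, -24, 0, 0, 51], [-34, -32.8, -24, 0, 0, 51], [-34, -32.8, -24, 0, 0, 51], [-34, -32.8, -24, 0, 0, 51], [-34, -32.8, -24, 0, 0, 51]]
  ]
}}

```text
time_s: 12.58
tcp_pos: [0.6213, -0.2727, 0.1724]
orientation: [[-0.441, 0.897, -0.001], [0.897, 0.441, 0.001], [0.001, -0.001, -1.0]]
contact_force: [-0.1, 0.2, -0.1]
gripper_width: 1.001
gripper_force: 0.0
```

>>> {"method": "shift_gripper", "body": {
  "deltas": [
    [[0, 0, 0, 0, 0, 0], [0, 0, 0, 0, 0, 0]]
  ]
}}

```text
time_s: 12.75
tcp_pos: [0.6214, -0.2719, 0.1735]
orientation: [[-0.443, 0.897, 0.0], [0.897, 0.443, -0.0], [-0.0, 0.0, -1.0]]
contact_force: [-0.5, 0.7, -0.1]
gripper_width: 0.997
gripper_force: 0.0
```

```bash
python3 go.py .623 -.273 .055 26
```

```text
now [ 0.6214 -0.2719  0.1735] az 26.3 q [-28.  21.  75.   0.  83. -54.] w 0.997
row [-0.0017  0.0009  0.1185] [0.  0.  0.3]
```

To row units: 0.118 m is 23.6, 0.11 m is 22.

>>> {"method": "shift_gripper", "body": {
  "deltas": [
    [[-0.2, 0.2, 8, 0, 0, 0], [-0.2, 0.2, 16, 0, 0, 0], [-0.2, 0.2, 22, 0, 0, 0], [-0.2, 0.2, 23.6, 0, 0, 0], [-0.2, 0.2, 23.6, 0, 0, 0]]
  ]
}}

```text
time_s: 13.17
tcp_pos: [0.6205, -0.2714, 0.0519]
orientation: [[-0.441, 0.897, -0.005], [0.897, 0.441, 0.003], [0.005, -0.004, -1.0]]
contact_force: [0.6, 0.3, 0.3]
gripper_width: 0.994
gripper_force: 0.0
```

>>> {"method": "shift_gripper", "body": {
  "deltas": [
    [[0, 0, 0, 0, 0, 0], [0, 0, 0, 0, 0, 0], [0, 0, 0, 0, 0, 0], [0, 0, 0, 0, 0, 0], [0, 0, 0, 0, 0, 0], [0, 0, 0, 0, 0, 0], [0, 0, 0, 0, 0, 0], [0, 0, 0, 0, 0, 0], [0, 0, 0, 0, 0, 0], [0, 0, 0, 0, 0, 0]]
  ],
  "aperture": 0,
  "squeeze": 15
}}

```text
time_s: 14.0
tcp_pos: [0.6229, -0.2733, 0.0551]
orientation: [[-0.439, 0.898, -0.0], [0.898, 0.439, 0.0], [0.0, -0.0, -1.0]]
contact_force: [-0.6, -0.1, 0.6]
gripper_width: 0.445
gripper_force: 14.8
```

```bash
python3 go.py .667 .099 .13 0.9
```

```text
now [ 0.6229 -0.2733  0.0551] az 26.1 q [-28.  27.  80.   0.  72. -54.] w 0.445
row [ 0.315   0.2032 -0.0749] [-0.  -0.  25.2]
```

The rows are not in the units I measure in: shifts go in units of 5 mm. I convert before sending: -0.08 m is -16, -0.04 m is -8.

>>> {"method": "shift_gripper", "body": {
  "deltas": [
    [[0, 0, -8, 0, 0, 0], [0, 0, -16, 0, 0, 0], [0, 0, -16, 0, 0, 0]]
  ]
}}

```text
time_s: 14.25
tcp_pos: [0.627, -0.2754, 0.1448]
orientation: [[-0.439, 0.898, 0.011], [0.898, 0.439, -0.006], [-0.01, 0.007, -1.0]]
contact_force: [1.7, -1.1, 1.2]
gripper_width: 0.45
gripper_force: 14.8
```

Run:
```python
from h import *
for nm,rois in(("top",[(218,143,40,40),(275,120,50,70)]),("side",[(203,212,46,30),(218,192,62,20)])):
    im=ctrl.get_image(nm); img=cv2.imread(f"pics/{nm}0.png")
    for (c,r,w,h) in rois:
        K=8;p=cv2.resize(img[r:r+h,c:c+w],None,fx=K,fy=K,interpolation=cv2.INTER_CUBIC).astype(int)
        g=p.sum(2)/3; ch=p[...,2]-p[...,0]
        for lab,m,z in(("outer",((g<120)|(ch>35)),.008),("cork",ch>35,.003)):
            n,l,st,_=cv2.connectedComponentsWithStats(m.astype('uint8')); k=1+np.argmax(st[1:,4])
            cs=max(cv2.findContours((l==k).astype('uint8'),0,1)[0],key=len).reshape(-1,2)
            q=plane(im,(cs+.5)/K-.5+[c,r],z)*1000
            print(nm,lab,[np.round(a,1) for a in cv2.minAreaRect(q.astype('float32'))])
```

```bash
python3 go.py .667 .099 .13 0.9
```

```text
top outer [array([665.4,  99.1]), array([75.2, 71.7]), np.float64(0.9)]
top cork [array([667.6,  99.5]), array([59. , 59.1]), np.float64(1.2)]
top outer [array([687.8, -84.6]), array([165.5,  48.7]), np.float64(19.5)]
top cork [array([689.9, -84. ]), array([150.3,  45. ]), np.float64(19.4)]
side outer [array([674.5, 114.1]), array([113.5, 108.5]), np.float64(30.1)]
side cork [array([671.1,  96.8]), array([55.8, 53.5]), np.float64(1.4)]
side outer [array([687.5, -75.6]), array([163.4,  66.3]), np.float64(20.1)]
side cork [array([691.1, -78.9]), array([149.9,  46.2]), np.float64(18.8)]
now [ 0.6246 -0.2742  0.1382] az 26.1 q [-28.  23.  77.  -0.  80. -54.] w 0.445
row [0.3166 0.202  0.0075] [ 0.2  0.2 25.2]
```

To row units: 0.315 m is 63, 0.204 m is 40.8.

>>> {"method": "shift_gripper", "body": {
  "deltas": [
    [[63, 40.8, 0, 0, 0, 25], [63, 40.8, 0, 0, 0, 25], [63, 40.8, 0, 0, 0, 25], [63, 40.8, 0, 0, 0, 25], [63, 40.8, 0, 0, 0, 25], [63, 40.8, 0, 0, 0, 25], [63, 40.8, 0, 0, 0, 25], [63, 40.8, 0, 0, 0, 25], [63, 40.8, 0, 0, 0, 25], [63, 40.8, 0, 0, 0, 25], [63, 40.8, 0, 0, 0, 25]]
  ]
}}

```text
time_s: 15.27
tcp_pos: [0.6663, 0.1022, 0.1326]
orientation: [[-0.023, 1.0, -0.004], [1.0, 0.023, -0.0], [0.0, -0.004, -1.0]]
contact_force: [-1.2, -0.1, -1.1]
gripper_width: 0.451
gripper_force: 14.8
```

>>> {"method": "shift_gripper", "body": {
  "deltas": [
    [[0, 0, 0, 0, 0, 0], [0, 0, 0, 0, 0, 0]]
  ]
}}

```text
time_s: 15.43
tcp_pos: [0.6671, 0.0979, 0.1338]
orientation: [[-0.017, 1.0, -0.002], [1.0, 0.017, -0.001], [-0.001, -0.002, -1.0]]
contact_force: [0.5, -0.4, -0.9]
gripper_width: 0.447
gripper_force: 14.8
```

```bash
python3 go.py .668 .099 .075 1.2
```

```text
now [0.6671 0.0979 0.1338] az 1.0 q [ 4. 22. 78. -0. 80.  3.] w 0.447
row [0.0012 0.0011 0.0588] [-0.1  0.  -0.2]
```

>>> {"method": "shift_gripper", "body": {
  "deltas": [
    [[0.2, 0.2, 6, 0, 0, 0], [0.2, 0.2, 11.2, 0, 0, 0], [0.2, 0.2, 11.2, 0, 0, 0], [0.2, 0.2, 11.2, 0, 0, 0]]
  ]
}}

```text
time_s: 15.77
tcp_pos: [0.6667, 0.0985, 0.0768]
orientation: [[-0.016, 1.0, -0.005], [1.0, 0.016, -0.001], [-0.0, -0.005, -1.0]]
contact_force: [0.0, -0.8, -0.7]
gripper_width: 0.451
gripper_force: 14.8
```

Run:
```python
from h import *
s=ctrl.state();p=np.array(s['tcp_pos']);print(p)
for nm in("side","top"):
    b=ctrl.get_image(nm); z=p[2]-.0551
    sq=np.array([[i*.021,j*.021,k] for i in(-1,1) for j in(-1,1) for k in(0,.065)])+[p[0],p[1],z]
    q=proj(b,sq);print(nm,"pred",q.min(0),q.max(0))
    c0,r0=(q.min(0)-12).astype(int);c1,r1=(q.max(0)+12).astype(int)
    a=b["color"][r0:r1,c0:c1].astype(int); m=((a[...,1]-a[...,2])>8)*1+((a[...,0]-a[...,2])>45)*1
    print(c0,r0)
    for row in m: print("".join(".gC"[v] for v in row))
```

```text
[0.66671721 0.09848092 0.07680849]
side pred [216.12363346 197.50799217] [237.93926909 227.02964545]
204 185
.............................................
.......................gggg..................
.....................gggggg..................
..................ggggggg....................
................gCCCCCgggg...................
..............ggCCggggggggCg.................
..............gCgg.gggg.gCCg.................
.............gCCCggg.gg.gCCg.................
.............gCCCCggggggCCCg.................
.............gCCCCCCCCCCCCCg.................
.............ggCCCCCCCCCCCCg.................
.............ggCCCCCCCCCCCCg.................
.............ggCCCCCCCCCCCCg.................
..............gCCCCCCCCCCCCg.................
..............gCCCCCCCCCCCCg.................
..............ggCCCCCCCCCCgg.................
...............gggCCCCCCggg.........ggggggggg
......
[... 2958 characters left out ...]
........................gggg
...gg................................gggg
ggggg................................gggg
.gg.g..g....................ggg......gggg
gggggggg......g.............g..gg....gggg
ggggg.g......gggg...............g....gggg
gg.gggg......gggggggggggg.......g....gggg
ggggg...........................g....gggg
g..g.................................gggg
.ggg.................................gggg
.ggg.................................gggg
g..g.................................gggg
..gg..................................ggg
g.gg.................................gggg
g.gg..................................ggg
g.gg..................................ggg
g.....................................ggg
```

To row units: 0.018 m is 3.6, 0.016 m is 3.2.

>>> {"method": "shift_gripper", "body": {
  "deltas": [
    [[0, 0.2, 1.6, 0, 0, 0], [0, 0.2, 3.2, 0, 0, 0], [0, 0.2, 3.6, 0, 0, 0], [0, 0.2, 3.6, 0, 0, 0], [0, 0.2, 3.6, 0, 0, 0]]
  ]
}}

```text
time_s: 16.28
tcp_pos: [0.6695, 0.1004, 0.0609]
orientation: [[-0.019, 1.0, -0.001], [1.0, 0.019, -0.0], [-0.0, -0.001, -1.0]]
contact_force: [-0.7, 0.4, -1.7]
gripper_width: 0.45
gripper_force: 14.8
```

>>> {"method": "shift_gripper", "body": {
  "deltas": [
    [[0, 0, 0.2, 0, 0, 0], [0, 0, 0.4, 0, 0, 0], [0, 0, 0.4, 0, 0, 0]]
  ]
}}

```text
time_s: 16.53
tcp_pos: [0.6698, 0.1004, 0.0592]
orientation: [[-0.019, 1.0, 0.0], [1.0, 0.019, -0.0], [-0.0, 0.0, -1.0]]
contact_force: [-0.7, 0.6, -0.5]
gripper_width: 0.444
gripper_force: 14.8
```

```bash
python3 go.py .668 .099 .058 1.2
```

```text
now [0.6698 0.1004 0.0592] az 1.1 q [ 4. 27. 81. -0. 72.  3.] w 0.444
row [-0.0014 -0.0018  0.0012] [ 0.   0.  -0.1]
```

To row units: 0.0015 m is 0.3, -0.001 m is -0.2.

>>> {"method": "shift_gripper", "body": {
  "deltas": [
    [[0, -0.2, 0.3, 0, 0, 0], [0, -0.2, 0.3, 0, 0, 0], [0, -0.2, 0.3, 0, 0, 0]]
  ]
}}

```text
time_s: 16.78
tcp_pos: [0.6692, 0.1004, 0.0582]
orientation: [[-0.019, 1.0, 0.001], [1.0, 0.019, 0.0], [0.0, 0.001, -1.0]]
contact_force: [1.0, 0.1, 0.8]
gripper_width: 0.446
gripper_force: 14.8
```

>>> {"method": "shift_gripper", "body": {
  "deltas": [
    [[0, 0, 0, 0, 0, 0], [0, 0, 0, 0, 0, 0], [0, 0, 0, 0, 0, 0], [0, 0, 0, 0, 0, 0], [0, 0, 0, 0, 0, 0], [0, 0, 0, 0, 0, 0]]
  ],
  "aperture": 1.0
}}

```text
time_s: 17.28
tcp_pos: [0.6686, 0.1003, 0.0575]
orientation: [[-0.019, 1.0, -0.0], [1.0, 0.019, -0.0], [-0.0, -0.0, -1.0]]
contact_force: [0.4, -0.9, 0.4]
gripper_width: 0.829
gripper_force: 0.0
```

```bash
python3 go.py .420 .249 .12 79.5
```

```text
now [0.6686 0.1003 0.0575] az 1.1 q [ 4. 27. 81. -0. 72.  3.] w 0.829
row [ 0.1533 -0.2459 -0.0624] [ -0.   -0.  -78.4]
```

To row units: -0.246 m is -49.2, 0.153 m is 30.6.

>>> {"method": "shift_gripper", "body": {
  "deltas": [
    [[0, 0, -8, 0, 0, 0], [0, 0, -16, 0, 0, 0], [0, 0, -22, 0, 0, 0], [30.6, -49.2, -16, 0, 0, -79], [30.6, -49.2, -16, 0, 0, -79], [30.6, -49.2, -16, 0, 0, -79], [30.6, -49.2, -16, 0, 0, -79], [30.6, -49.2, -16, 0, 0, -79], [30.6, -49.2, -16, 0, 0, -79], [30.6, -49.2, -16, 0, 0, -79], [30.6, -49.2, -16, 0, 0, -79], [30.6, -49.2, -16, 0, 0, -79]]
  ]
}}

```text
time_s: 18.28
tcp_pos: [0.4176, 0.2499, 0.1373]
orientation: [[-0.914, 0.405, -0.001], [0.405, 0.914, -0.0], [0.001, -0.0, -1.0]]
contact_force: [0.6, -0.5, -0.3]
gripper_width: 1.002
gripper_force: 0.0
```

>>> {"method": "shift_gripper", "body": {
  "deltas": [
    [[0, 0, 0, 0, 0, -16], [0, 0, 0, 0, 0, -16], [0, 0, 0, 0, 0, -16], [0, 0, 0, 0, 0, -16]]
  ]
}}

```text
time_s: 18.62
tcp_pos: [0.4199, 0.2488, 0.1378]
orientation: [[-0.989, 0.146, 0.0], [0.146, 0.989, 0.0], [-0.0, 0.0, -1.0]]
contact_force: [-0.8, -0.9, -0.2]
gripper_width: 1.0
gripper_force: 0.0
```

```bash
python3 go.py .4205 .2495 .018 80
```

Run:
```python
from h import *
# square jar check by tape-free view, and marker ends in the side picture
b=ctrl.get_image("side");t=ctrl.get_image("top");a=b["color"].astype(int)
for c0,r0,c1,r1 in((262,255,322,285),):
    for row in a[r0:r1,c0:c1].sum(2)//3: print("".join("#" if v<90 else ("+" if v>200 else ".") for v in row))
print(np.median(a[255:285,262:322].sum(2)//3),proj(b,[[.4205+.066*np.cos(np.radians(-10)),.2495+.066*np.sin(np.radians(-10)),.0085],[.4205-.066*np.cos(np.radians(-10)),.2495-.066*np.sin(np.radians(-10)),.0085]])-[262,255])
c=a[195:250,204:250]; m=((c[...,1]-c[...,2])>8)*1+((c[...,0]-c[...,2])>45)*1
for row in m: print("".join(".gC"[v] for v in row))
```

```text
now [0.4199 0.2488 0.1378] az 81.6 q [ 25.  -6. 109.  -0.  77. -57.] w 1.0
row [-0.0005  0.0007  0.1198] [0.  0.  1.6]
............................................................
............................................................
............................................................
............................................................
............................................................
............................................................
......###...................................................
.....#######................................................
.....###########............................................
.....#############...............
[... 3193 characters left out ...]
..........................................
..............................................
..............................................
..............................................
..............................................
..............................................
..............................................
..............................................
..............................................
..............................................
..............................................
..............................................
..............................................
..............................................
..............................................
```

To row units: 0.117 m is 23.4, 0.11 m is 22.

>>> {"method": "shift_gripper", "body": {
  "deltas": [
    [[0, 0, 8, 0, 0, 1.5], [0, 0, 16, 0, 0, 1.5], [0, 0, 22, 0, 0, 1.5], [0, 0, 23.4, 0, 0, 1.5], [0, 0, 23.4, 0, 0, 1.5], [0, 0, 23.4, 0, 0, 1.5]]
  ]
}}

```text
time_s: 19.22
tcp_pos: [0.4205, 0.249, 0.0217]
orientation: [[-0.985, 0.174, 0.0], [0.174, 0.985, 0.0], [-0.0, 0.0, -1.0]]
contact_force: [-0.0, -0.1, 0.3]
gripper_width: 1.002
gripper_force: 0.0
```

```bash
python3 go.py .4205 .2495 .017 80
```

```text
now [0.4205 0.249  0.0217] az 80.0 q [ 25.   3. 114.  -0.  64. -55.] w 1.002
row [0.0001 0.0005 0.0047] [ 0.  0. -0.]
```

>>> {"method": "shift_gripper", "body": {
  "deltas": [
    [[0, 0, 0.8, 0, 0, 0], [0, 0, 0.8, 0, 0, 0], [0, 0, 0.8, 0, 0, 0]]
  ]
}}

```text
time_s: 19.47
tcp_pos: [0.4212, 0.2493, 0.0183]
orientation: [[-0.985, 0.173, 0.003], [0.173, 0.985, 0.001], [-0.002, 0.002, -1.0]]
contact_force: [-0.2, 0.5, 0.1]
gripper_width: 0.997
gripper_force: 0.0
```

>>> {"method": "shift_gripper", "body": {
  "deltas": [
    [[0, 0, 0, 0, 0, 0], [0, 0, 0, 0, 0, 0], [0, 0, 0, 0, 0, 0], [0, 0, 0, 0, 0, 0], [0, 0, 0, 0, 0, 0], [0, 0, 0, 0, 0, 0], [0, 0, 0, 0, 0, 0], [0, 0, 0, 0, 0, 0], [0, 0, 0, 0, 0, 0], [0, 0, 0, 0, 0, 0], [0, 0, 0, 0, 0, 0], [0, 0, 0, 0, 0, 0]]
  ],
  "aperture": 0,
  "squeeze": 10
}}

```text
time_s: 20.47
tcp_pos: [0.42, 0.2488, 0.0166]
orientation: [[-0.985, 0.173, -0.0], [0.173, 0.985, 0.0], [0.0, 0.0, -1.0]]
contact_force: [0.3, 1.6, 0.4]
gripper_width: 0.191
gripper_force: 0.0
```

```bash
python3 go.py .6895 -.083 .13 109.5
```

```text
now [0.42   0.2488 0.0166] az 80.0 q [ 25.   3. 114.   0.  63. -55.] w 0.191
row [-0.323  -0.28   -0.1134] [  0.   -0.  -29.5]
```

Still closing a touch; let the grip settle.

>>> {"method": "shift_gripper", "body": {
  "deltas": [
    [[0, 0, 0, 0, 0, 0], [0, 0, 0, 0, 0, 0], [0, 0, 0, 0, 0, 0]]
  ]
}}

```text
time_s: 20.72
tcp_pos: [0.42, 0.2488, 0.0167]
orientation: [[-0.985, 0.173, 0.0], [0.173, 0.985, 0.0], [-0.0, 0.0, -1.0]]
contact_force: [-0.8, 0.9, 0.1]
gripper_width: 0.16
gripper_force: 9.9
```

>>> {"method": "shift_gripper", "body": {
  "deltas": [
    [[0, 0, -8, 0, 0, 0], [0, 0, -16, 0, 0, 0], [0, 0, -24, 0, 0, 0], [0, 0, -26, 0, 0, 0], [0, 0, -26, 0, 0, 0]]
  ]
}}

```text
time_s: 21.13
tcp_pos: [0.4227, 0.2501, 0.1514]
orientation: [[-0.985, 0.173, 0.008], [0.173, 0.985, 0.004], [-0.007, 0.005, -1.0]]
contact_force: [0.5, -0.4, -1.1]
gripper_width: 0.164
gripper_force: 9.9
```

```bash
python3 go.py .6895 -.083 .147 109.5
```

```text
now [0.4227 0.2501 0.1514] az 80.0 q [ 25.  -7. 108.   0.  78. -55.] w 0.164
row [-0.3204 -0.2818  0.0053] [  0.2   0.5 -29.5]
```

>>> {"method": "shift_gripper", "body": {
  "deltas": [
    [[-64.6, -56, 0, 0, 0, -29.5], [-64.6, -56, 0, 0, 0, -29.5], [-64.6, -56, 0, 0, 0, -29.5], [-64.6, -56, 0, 0, 0, -29.5], [-64.6, -56, 0, 0, 0, -29.5], [-64.6, -56, 0, 0, 0, -29.5], [-64.6, -56, 0, 0, 0, -29.5], [-64.6, -56, 0, 0, 0, -29.5], [-64.6, -56, 0, 0, 0, -29.5], [-64.6, -56, 0, 0, 0, -29.5], [-64.6, -56, 0, 0, 0, -29.5], [-64.6, -56, 0, 0, 0, -29.5]]
  ]
}}

```text
time_s: 22.13
tcp_pos: [0.6904, -0.088, 0.1432]
orientation: [[-0.944, -0.33, -0.002], [-0.33, 0.944, -0.001], [0.003, -0.0, -1.0]]
contact_force: [0.4, -1.4, -0.4]
gripper_width: 0.164
gripper_force: 9.9
```

>>> {"method": "shift_gripper", "body": {
  "deltas": [
    [[0, 0, 0, 0, 0, 0], [0, 0, 0, 0, 0, 0]]
  ]
}}

```text
time_s: 22.3
tcp_pos: [0.6884, -0.0825, 0.1443]
orientation: [[-0.943, -0.334, -0.003], [-0.334, 0.943, 0.001], [0.003, 0.002, -1.0]]
contact_force: [0.4, -0.9, 0.2]
gripper_width: 0.164
gripper_force: 9.9
```

```bash
python3 go.py .6895 -.083 .03 109.5
```

```text
now [ 0.6884 -0.0825  0.1443] az 109.5 q [ -11.   25.   74.    0.   81. -121.] w 0.164
row [-0.0012 -0.0011  0.1143] [ 0.1 -0.2  0. ]
```

>>> {"method": "shift_gripper", "body": {
  "deltas": [
    [[-0.2, -0.2, 8, 0, 0, 0], [-0.2, -0.2, 16, 0, 0, 0], [-0.2, -0.2, 21, 0, 0, 0], [-0.2, -0.2, 21, 0, 0, 0], [-0.2, -0.2, 21, 0, 0, 0]]
  ]
}}

```text
time_s: 22.72
tcp_pos: [0.6884, -0.0819, 0.0395]
orientation: [[-0.942, -0.336, -0.005], [-0.336, 0.942, 0.001], [0.004, 0.003, -1.0]]
contact_force: [0.0, -0.3, 0.1]
gripper_width: 0.163
gripper_force: 9.9
```

```bash
python3 go.py .6895 -.083 .02 109.5
```

Run:
```python
from h import *
b=ctrl.get_image("side");a=b["color"].astype(int);p=np.array(ctrl.state()['tcp_pos'])
u=np.array([np.cos(np.radians(19.5)),np.sin(np.radians(19.5)),0]);o=np.array([p[0],p[1],p[2]-.0167+.0085])
print("ends pred",proj(b,[o-.066*u,o+.066*u])-[212,180],"well",proj(b,[np.array([.6895,-.083,.01])-.08*u,np.array([.6895,-.083,.01])+.08*u])-[212,180])
c=a[180:215,212:284]; g=c.sum(2)//3
for r in range(35): print("".join("C" if c[r,k,0]-c[r,k,2]>35 else("#" if g[r,k]<80 else "+" if g[r,k]>195 else ".") for k in range(72)))
```

```text
now [ 0.6884 -0.0819  0.0395] az 109.6 q [ -11.   31.   78.    0.   72. -121.] w 0.163
row [-0.0007 -0.0015  0.0195] [ 0.2 -0.2  0.1]
ends pred [[56.83100109 14.24437314]
 [14.63329542 13.92475752]] well [[61.85050152 21.44734991]
 [11.03985746 21.02587218]]
........................................................................
........................................................................
........................................................................
........................................................................
........................................................................
..................CCC...................................................
...............CCCCCCC..................................................
.............CCCCCCC#.................#.................................
..........CCCCCCC##...............................
[... 1220 characters left out ...]
CCCCCCCCCCCCCCCCCC##############...........
......CCCCCCCCCCCCC#####CCCCCCCCCCCCCCCCCCCCCC###############...........
.......CCCCCCCCCC..............................########.#.##............
........................................................................
........................................................................
........................................................................
........................................................................
..................###...................................................
..................####..................................................
..................####..................................................
```

To row units: 0.019 m is 3.8, 0.018 m is 3.6.

>>> {"method": "shift_gripper", "body": {
  "deltas": [
    [[-0.2, -0.2, 2, 0, 0, 0], [-0.2, -0.2, 3.6, 0, 0, 0], [-0.2, -0.2, 3.8, 0, 0, 0], [-0.2, -0.2, 3.8, 0, 0, 0], [-0.2, -0.2, 3.8, 0, 0, 0]]
  ]
}}

```text
time_s: 23.18
tcp_pos: [0.6923, -0.0843, 0.023]
orientation: [[-0.943, -0.334, 0.0], [-0.334, 0.943, -0.0], [-0.0, -0.0, -1.0]]
contact_force: [0.5, 0.3, 0.5]
gripper_width: 0.162
gripper_force: 9.9
```

```bash
python3 go.py .6895 -.083 .0197 109.5
```

```text
now [ 0.6923 -0.0843  0.023 ] az 109.5 q [ -11.   32.   78.    0.   70. -121.] w 0.162
row [0.0022 0.0021 0.0033] [-0.  0.  0.]
```

To row units: 0.003 m is 0.6, 0.002 m is 0.4.

>>> {"method": "shift_gripper", "body": {
  "deltas": [
    [[0.4, 0.2, 0.4, 0, 0, 0], [0.4, 0.2, 0.6, 0, 0, 0], [0.4, 0.2, 0.6, 0, 0, 0], [0.4, 0.2, 0.6, 0, 0, 0]]
  ]
}}

```text
time_s: 23.52
tcp_pos: [0.6899, -0.084, 0.0198]
orientation: [[-0.943, -0.334, 0.0], [-0.334, 0.943, -0.0], [-0.0, -0.0, -1.0]]
contact_force: [0.7, 1.3, -1.2]
gripper_width: 0.162
gripper_force: 9.9
```

>>> {"method": "shift_gripper", "body": {
  "deltas": [
    [[0, 0, 0, 0, 0, 0], [0, 0, 0, 0, 0, 0], [0, 0, 0, 0, 0, 0], [0, 0, 0, 0, 0, 0]]
  ],
  "aperture": 0.6
}}

```text
time_s: 23.85
tcp_pos: [0.6899, -0.084, 0.0197]
orientation: [[-0.943, -0.334, 0.0], [-0.334, 0.943, -0.0], [-0.0, -0.0, -1.0]]
contact_force: [-0.5, -0.5, -0.6]
gripper_width: 0.397
gripper_force: 0.0
```

>>> {"method": "shift_gripper", "body": {
  "deltas": [
    [[0, 0, -4, 0, 0, 0], [0, 0, -12, 0, 0, 0], [0, 0, -20, 0, 0, 0], [0, 0, -28, 0, 0, 0], [0, 0, -36, 0, 0, 0], [0, 0, -36, 0, 0, 0]]
  ]
}}

```text
time_s: 24.35
tcp_pos: [0.6944, -0.0848, 0.2118]
orientation: [[-0.942, -0.334, 0.015], [-0.334, 0.942, -0.003], [-0.014, -0.008, -1.0]]
contact_force: [0.7, 0.1, 1.9]
gripper_width: 0.599
gripper_force: 0.0
```

```bash
python3 go.py .42 .3 .22 109.5
```

```text
now [ 0.6944 -0.0848  0.2118] az 109.5 q [ -11.   23.   70.   -0.   87. -121.] w 0.599
row [ 0.1299  0.4543 -0.0136] [-0.5  0.8  0. ]
```

>>> {"method": "shift_gripper", "body": {
  "deltas": [
    [[26, 90, -8, 0, 0, 0], [26, 90, -8, 0, 0, 0], [26, 90, -8, 0, 0, 0], [26, 90, -8, 0, 0, 0], [26, 90, -8, 0, 0, 0], [26, 90, -8, 0, 0, 0], [26, 90, -8, 0, 0, 0], [26, 90, -8, 0, 0, 0], [26, 90, -8, 0, 0, 0], [26, 90, -8, 0, 0, 0], [26, 90, -8, 0, 0, 0], [26, 90, -8, 0, 0, 0]]
  ]
}}

```text
time_s: 25.35
tcp_pos: [0.414, 0.3007, 0.2405]
orientation: [[-0.941, -0.337, 0.0], [-0.337, 0.941, 0.002], [-0.001, 0.002, -1.0]]
contact_force: [0.1, -0.5, 0.5]
gripper_width: 0.602
gripper_force: 0.0
```

Run:
```python
from h import *
t=ctrl.get_image("top")["color"].astype(int);b=ctrl.get_image("side")["color"].astype(int)
def show(a,c0,r0,c1,r1):
    c=a[r0:r1,c0:c1]; g=c.sum(2)//3
    for r in range(r1-r0): print("".join("C" if c[r,k,0]-c[r,k,2]>35 else("#" if g[r,k]<70 else "o" if g[r,k]<130 else "+" if g[r,k]>190 else ".") for k in range(c1-c0)))
    print()
show(t,280,122,322,188);show(t,222,140,256,182);show(t,283,205,314,241);show(t,345,214,380,255)
show(b,212,192,284,212)
```

```text
..........................................
..........................................
..........................................
..........................................
...............+++.+......................
.............++.....+.....................
..........++.+.ooo#o......................
.......++...ooo####o.+....................
....++...ooo####o##o......................
...+..ooo#####oCCC##o.....................
...+.o#####oCCCCCCo#o.....................
...+o###oCCCooooCCC#o.....................
..+.o##CCCC####oCCC##o....................
..++.##oCCC#####CCCo#o....................
...++o#oCCC#####oCCC##....................
...++.##CCCo####ooCC##o...................
....++o#oCCC#####oCCC#o...................
....++o#oCCC#####oCCC##o.+................
.....+.##CCCo#####oCCo#o..................
.....+.o#oCCC#####oCCC#o..................
.....++o##CCC#####ooCCCo.............
[... 6802 characters left out ...]
ooooooooooooooooooooooooooooCCC##o.........
.....oCCCCCCCCCCCCCC########oooooooooooooooooooooooooooooCCC##o.........
.....oCCCCCCCCCCCCCC####CCCCCCCCCCCCCCCCCCCCCCo##############oo.........
.....oCCCCCCCCCCCCCC####CCCCCCCCCCCCCCCCCCCCCCC##############oo.........
......CCCCCCCCCCCCCo####CCCCCCCCCCCCCCCCCCCCCCC##############oo.........
......oCCCCCCCCCCooooooooo........o.ooo.oooooooooooooooooooooo..........
.........ooooooo........................................................
........oooooooo........................................................
.......oooooooooooooo...................................................
......oooooooooooooooo..................................................
```

```bash
python3 -c "
from cell import ctrl
print(ctrl.job_done())"
```

```text
the job is handed in; nothing more can be done
None
```

The squat jar, shaker, spice jar and marker are each in their own wells, placed in the order listed. The final camera checks show all four inside the rims with the jars upright, and the job was handed in at about 25 s of the 112 s limit.

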